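Turn round the filter drain rack

TASK

Clear the drain rack for the next filters: lift every drained, red-capped filter element off its hook and push it through the sprung flap into the red used-filter bin, so that the flap shuts again behind it, and hang every wet, blue-capped element from the bench on a free hook of the rack by its bail, one to a hook. Leave the clean metal strainer basket hanging where it is and do not disturb the other things on the bench.

Things in the scene. Friction and masses are not known exactly. Their poses are not given: they have to be found in the camera images.
- spent1_mid (a point): Drained filter element, red end caps: 46 mm across, 80 mm tall, bottom cap 56 mm across and 10 mm thick, 0.24 kg; on top a wire bail (wire 6 mm, 40 mm wide, 32 mm high, 26 mm clear under its bar) in the element's y-z plane: a hook passes under it along its x axis. Hangs on a hook; may be absent. Point: centre of the cylinder, 66 mm below the bar's underside.
- spent2_mid (a point): Drained filter element, red end caps: 46 mm across, 80 mm tall, bottom cap 56 mm across and 10 mm thick, 0.24 kg; on top a wire bail (wire 6 mm, 40 mm wide, 32 mm high, 26 mm clear under its bar) in the element's y-z plane: a hook passes under it along its x axis. Hangs on a hook; may be absent. Point: centre of the cylinder, 66 mm below the bar's underside.
- spent3_mid (a point): Drained filter element, red end caps: 46 mm across, 80 mm tall, bottom cap 56 mm across and 10 mm thick, 0.24 kg; on top a wire bail (wire 6 mm, 40 mm wide, 32 mm high, 26 mm clear under its bar) in the element's y-z plane: a hook passes under it along its x axis. Hangs on a hook; may be absent. Point: centre of the cylinder, 66 mm below the bar's underside.
- wet1_mid (a point): Wet filter element, blue end caps: 46 mm across, 80 mm tall, bottom cap 56 mm across and 10 mm thick, 0.24 kg; on top a wire bail (wire 6 mm, 40 mm wide, 32 mm high, 26 mm clear under its bar) in the element's y-z plane: a hook passes under it along its x axis. Stands on the bench. Point: centre of the cylinder, 66 mm below the bar's underside.
- wet1_bail (a point): The underside of the top bar of that blue-capped element's bail, at mid-width: the point that rests in a hook's dip.
- wet1: The same blue-capped element; origin at the centre of its underside, z up along its axis.
- wet2_mid (a point): Wet filter element, blue end caps: 46 mm across, 80 mm tall, bottom cap 56 mm across and 10 mm thick, 0.24 kg; on top a wire bail (wire 6 mm, 40 mm wide, 32 mm high, 26 mm clear under its bar) in the element's y-z plane: a hook passes under it along its x axis. Stands on the bench. Point: centre of the cylinder, 66 mm below the bar's underside.
- wet2_bail (a point): The underside of the top bar of that blue-capped element's bail, at mid-width: the point that rests in a hook's dip.
- wet2: The same blue-capped element; origin at the centre of its underside, z up along its axis.
- strainer_mid (a point): The clean strainer basket, perforated bare metal, same size and bail as the elements, hanging on one of the hooks; it stays there. This point is the centre of its cylinder.
- rack: Drain rack, fixed: drip pan 150 x 410 mm, 22 mm rim; two posts and a 12 mm rail along its y axis, 66 mm behind the hooks' dips (+x) and 194 mm above the bench, from which four wire hooks reach towards -x. Origin on the bench under the pan's centre; x away from the robot at yaw 0.
- hook1 (a point): Hook 1 of the rack, at y = -144 mm in the rack's frame (neighbours 96 mm apart): 6 mm wire. This point is the top of the wire in the hook's dip, 188 mm above the bench, where a bail rests. The tip lies 13 mm from it towards the rack's -x and rises 9 mm above it; behind it the wire rises 7 mm and runs to the rail.
- hook2 (a point): Hook 2 of the rack, at y = -48 mm in the rack's frame (neighbours 96 mm apart): 6 mm wire. This point is the top of the wire in the hook's dip, 188 mm above the bench, where a bail rests. The tip lies 13 mm from it towards the rack's -x and rises 9 mm above it; behind it the wire rises 7 mm and runs to the rail.
- hook3 (a point): Hook 3 of the rack, at y = 48 mm in the rack's frame (neighbours 96 mm apart): 6 mm wire. This point is the top of the wire in the hook's dip, 188 mm above the bench, where a bail rests. The tip lies 13 mm from it towards the rack's -x and rises 9 mm above it; behind it the wire rises 7 mm and runs to the rail.
- hook4 (a point): Hook 4 of the rack, at y = 144 mm in the rack's frame (neighbours 96 mm apart): 6 mm wire. This point is the top of the wire in the hook's dip, 188 mm above the bench, where a bail rests. The tip lies 13 mm from it towards the rack's -x and rises 9 mm above it; behind it the wire rises 7 mm and runs to the rail.
- bin: The red steel used-filter bin, fixed on the bench: 260 (x) x 230 (y) x 240 mm tall, flat lid on top, walls 6 mm. The lid has an opening 85 (x) x 140 mm (y), its centre 42 mm from the lid's centre towards -x, closed by the steel flap; a guide plate hangs 80 mm down from its -x edge; the inner floor slopes down towards +x. Origin at the centre of its underside; z up.
- mouth (a point): The centre of the bin's opening, level with the lid's top, 240 mm above the bench.
- flap (a joint): Sprung flap, steel plate 82 (x) x 132 mm (y), hinged on the opening's +x edge (bin frame), free edge at the -x edge, swings down into the bin. 0 = shut, level with the lid; 1.4 = hanging nearly straight down (rad). The spring (0.14 Nm shut, 0.22 Nm open) shuts it when let go: 3 to 7 N pushes it down; an element laid on it does not open it by its weight.
- nutjar: A closed clear jar of nuts, 72 mm across and 90 mm tall, standing behind the bin; a bystander. Origin at the centre of its underside.
- tape: A roll of yellow tape lying flat, 84 mm across, 24 mm tall; a bystander. Origin at the centre of its underside.
- spanner: A steel spanner, 170 mm long, lying on the bench; a bystander. Origin at the centre of its underside.
- mug: A white mug, 80 mm across, 92 mm tall, standing on the bench; a bystander. Origin at the centre of its underside.

How it is judged:
By the outcome, as a careful person would: the job done as asked, in the order asked, and still so for the second after the job is handed in, with the robot touching nothing.
Of spent1, spent2, spent3 only 2 to 3 are there at a start; the rules pass over those that are not, and their reading is None.
At some moment in a run one of wet1, wet2 may be knocked a few centimetres aside while the robot is not near it.
It also fails if it takes over 210 s, if anything falls off the work surface, if the arm or the gripper's body presses on something with over 40 N, if the wrist force passes 120 N, or if a joint passes its speed limit or range.

ROBOT

A 6-joint arm with a two-finger parallel gripper is mounted at the origin on the work surface. World frame = base frame: x ahead of the robot, y to its left, z up, the work surface at z = 0. Lengths are in mm, angles in rad, forces in N, time in s.
With the tool pointing down it reaches from about 350 to 775 mm from the base axis. Payload 5.5 kg.
Tool frame: the origin (TCP) lies between the finger pads; the fingertips stand 22 mm ahead of it and the grasp point (between the pads) lies 3 mm ahead of it; z points along the fingers, y is the line along which they close (so a half turn about z gives the same grasp; the last joint's range is limited). The gripper opens to 85 mm and grips with 20 to 120 N. Pads are 22 mm wide; open, the fingers measure 114 mm over their backs; the gripper's body (76 mm by 85 mm) begins 54 mm behind the grasp point. The pads swing forward as they close: fully open they stand 13 mm farther back than shut.
Start: joints at [1.093, 0.313, 0.046, 1.304, 0, 1.431], TCP at [190.588, 542.539, 221.823] pointing down, gripper open.
Joint ranges: [-2.76, 2.76], [-0.86, 1.69], [-1.03, 1.26], [-2.2, 2.34], [-1.47, 1.5], [-3.14, 3.14]. Speed limits (rad/s): [2.57, 2.57, 3.14, 3.14, 3.14, 3.14].

INTERFACE

Orientations are given as a unit quaternion [x, y, z, w].
In Python, from bench import readout, viewer, ticket gives the robot as it stands. The module is installed in compiled form; this text tells all that it offers.
- The arm moves only by the shell command python3 -m handwheel 'ROWS' [FORCE]. ROWS is JSON, a list of rows, each a list of 3 entries, a list of its own where there are three numbers: the closure, from -1 (fully open) to 1 (shut), so that 0 is half open, then the shift along the tool's x, y, z in cm, then the turn about the tool's z in rad. A call has 1 to 8 rows; each row is the pose to reach, as a shift and turn from the pose commanded when the call began, along the tool's axes at that moment; what a row does not reach only later rows make up. A row lasts 1/8 s, in which the tool goes at most 62.5 mm and 10.7 degrees, less where a joint would pass 70% of its speed; a pose out of reach is approached as far as the arm can. A call with a gripper value outside its range is refused whole. The fingers move at their own pace and stop on an object; FORCE is the grip in N (left out, the last holds). Time passes only in rows, so rows that repeat a pose let the fingers close. It gives the time, the measured TCP pose, the force, the opening and the grip force at its end, in the units of the state.
- readout.state(): the state, without advancing time (a new reading comes with each control period).
- viewer.get_image(name): name is "scene" or "top" or "wrist"; returns a dict with "color" (384x512x3 uint8, red, green, blue), "z_map" (384x512 float32, mm along the optical axis (not along the pixel's ray), 0 where there is no reading), "K" (3x3 intrinsics, pixels), "extrinsics" (4x4, takes a point from camera to world coordinates); the wrist camera has in their place "T_tool_cam" (4x4, takes a point from camera to tool coordinates, whose origin is the TCP and whose axes are the flange's). Camera axes: x right, y down, z forward; pixel columns grow to the right and rows downward; lengths in mm; the calibration is good to about 2 mm. The wrist camera is an equidistant fisheye: a pixel r from the principal point sees the ray r / f radians off the axis. A picture is of the moment at which its call begins: read the wrist's pose just before it.
- ticket.finish_job(): hands the job in; it is judged then, once.
The state is a dict: "t": time; "joint_positions": joint angles; "joint_velocities": joint speeds; "effort": joint torques, N m; "eef_pos": TCP position; "tcp_rot": TCP orientation; "force": force on the tool from outside, world axes, zero at the start; "moment": the same for the moment, N m; "width": finger opening in mm; "gripper_force": force on a finger pad.
Only numpy, scipy, OpenCV 4.12 (cv2) and the standard library are available. Lean on these libraries where they do the work, as an engineer would, in place of code of your own. Each camera call takes 0.05 s, during which the arm holds its last target. There are 200 camera calls.

## Working session

There is one attempt and no reset: what is moved stays moved. The work goes in short steps, Python scripts to look and compute and a shell command to move; the robot and the scene stay as the last step left them, time stands still between calls to the robot, and variables do not carry over. Pictures are saved under pics/ and viewed, at most 14 in all, crops included, and the job is handed in when it is done.

```bash
mkdir -p pics; cat > h.py <<'E'
import numpy as np, cv2
from bench import readout, viewer
from scipy.spatial.transform import Rotation as R
def cloud(name):
    im=viewer.get_image(name); z=im["z_map"]; K=im["K"]; v,u=np.indices(z.shape)
    P=np.stack([(u-K[0,2])/K[0,0]*z,(v-K[1,2])/K[1,1]*z,z],-1)
    E=im["extrinsics"]; W=P@E[:3,:3].T+E[:3,3]; W[z==0]=np.nan
    return im["color"],W
def tool():
    s=readout.state(); return np.array(s["eef_pos"]),R.from_quat(s["tcp_rot"]).as_matrix()
E
python3 - <<'E'
from h import *
s=readout.state(); print(s["t"],s["eef_pos"],s["force"],s["width"]); print(tool()[1].round(3))
a,W=cloud("scene"); b,V=cloud("top")
np.savez("c0.npz",a=a,W=W,b=b,V=V)
cv2.imwrite("pics/a.png",cv2.resize(a[...,::-1],(800,600))); cv2.imwrite("pics/b.png",cv2.resize(b[...,::-1],(800,600)))
E
```

```text
0.0 [190.31488805 542.00219341 220.9244751 ] [ 0.33949742  0.16418026 -0.3442791 ] 85.66216405869439
[[-0.943  0.331 -0.001]
 [ 0.331  0.943 -0.002]
 [ 0.    -0.002 -1.   ]]
```

View pics/a.png

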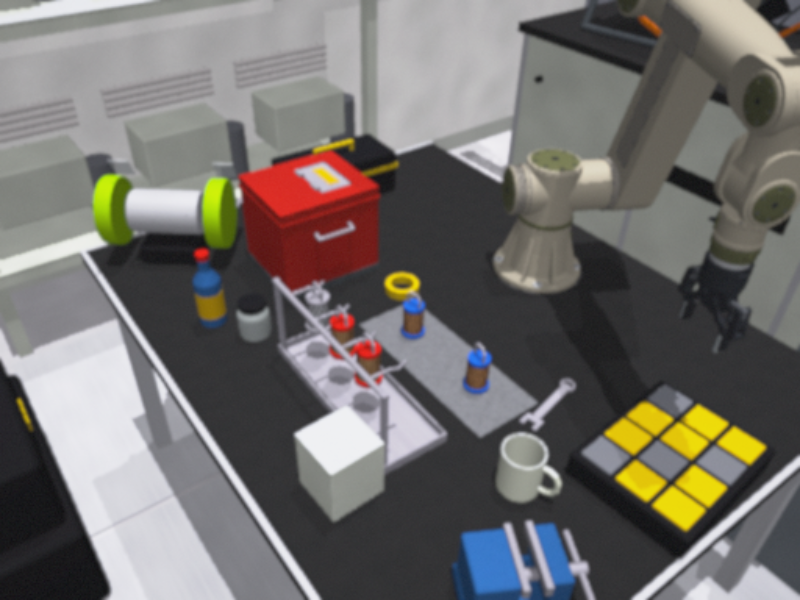

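View pics/b.png

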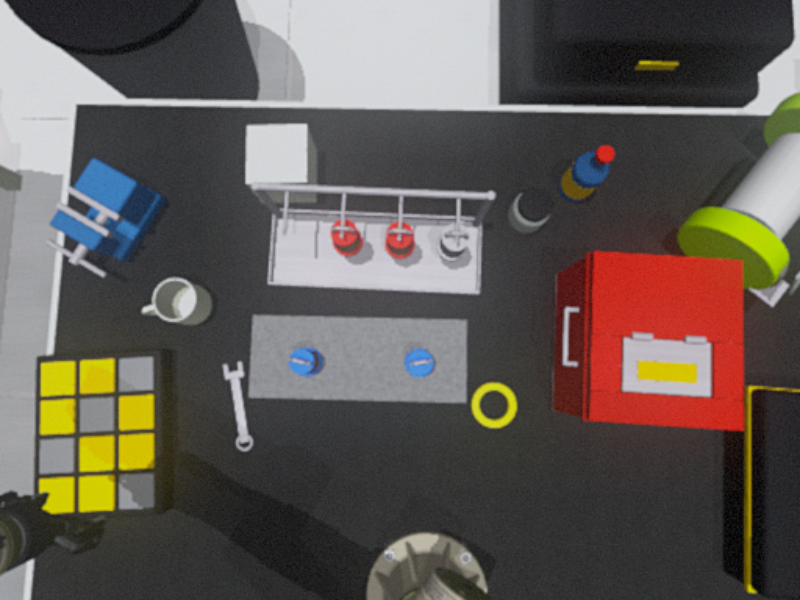

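The rack carries two red elements (800x600 top view, about (345,235) and (400,240)) and the strainer at (455,240). The leftmost hook, near (287,210), is free. The blue ones stand at (305,361) and (420,362), and the bin lid is at about (665,340). Next I measure them.

```bash
python3 - <<'E'
from h import *
d=np.load("c0.npz"); b,V=d["b"],d["V"]
hsv=cv2.cvtColor(b,cv2.COLOR_RGB2HSV).astype(int); H,S,Vv=hsv[...,0],hsv[...,1],hsv[...,2]
x,y,z=V[...,0],V[...,1],V[...,2]
def comp(m,mn,lab):
    n,l,st,c=cv2.connectedComponentsWithStats(m.astype(np.uint8))
    for i in range(1,n):
        if st[i,4]>=mn:
            p=V[l==i]; print(lab,st[i,4],c[i].round(),np.nanmedian(p,0).round(1),np.nanmin(p,0).round(),np.nanmax(p,0).round())
ok=(x>250)&(x<900)&(abs(y)<650)
comp(ok&(H>105)&(H<125)&(S>120)&(z>60)&(z<95),20,"blue")
comp(ok&((H<8)|(H>172))&(S>150)&(z>140)&(z<180),10,"red")
comp(ok&(z>230)&(z<260),200,"lid")
# bails of wets, rail
comp((x>350)&(x<600)&(abs(y)<300)&(z>98)&(z<125),2,"bail")
m=ok&(z>180)&(z<212)&(y>-200)&(y<300); comp(m,5,"rackhi")
p=V[m]; q=p[p[:,0]>np.nanmax(p[:,0])-30]; c=np.polyfit(q[:,1],q[:,0],1); print("rail fit x=",c, len(q), q[:,1].min(),q[:,1].max(), np.median(q[:,2]))
# flap: gray on lid
comp((z>225)&(z<260)&(S<90)&(x>200)&(y<-200),30,"flapplate")
comp((H>20)&(H<35)&(S>120)&(z<60)&ok,30,"tape")
s=V[(z>-20)&(z<60)&(S<40)&(Vv>140)&ok]
# hooks: print heights of points in front of rail
cols=p[(p[:,0]<np.polyval(c,p[:,1])-12)]
o=np.round(cols[np.argsort(cols[:,1])]).astype(int); print(len(o)); 
for lo in range(-200,300,12):
    k=o[(o[:,1]>=lo)&(o[:,1]<lo+12)]
    if len(k): print(lo,len(k),k.min(0),k.max(0),np.median(k,0))
E
```

```text
blue 120 [ 87. 131.] [705.7 561.8  77.7] [678. 545.  60.] [739. 584.  95.]
blue 53 [ 70. 157.] [624.9 604.7  77.1] [612. 599.  61.] [640. 615.  94.]
blue 62 [194. 230.] [426.9 229.2  79.6] [399. 216.  62.] [441. 257.  85.]
blue 59 [266. 229.] [432.1  32.8  79.5] [409.   5.  74.] [444.  47.  84.]
red 16 [223. 143.] [657.3 151.5 162. ] [652. 144. 160.] [662. 157. 165.]
red 11 [251. 144.] [656.   74.  160.7] [651.  71. 158.] [659.  82. 164.]
red 11 [260. 145.] [653.8  55.1 161.7] [651.  47. 158.] [659.  58. 162.]
red 91 [220. 152.] [631.5 156.4 162. ] [621. 138. 151.] [646. 178. 167.]
red 97 [255. 154.] [628.7  65.  162.1] [618.  44. 155.] [642.  84. 167.]
red 127 [369. 182.] [ 559.7 -237.1  160.7] [ 521. -241.  140.] [ 601. -235.  180.]
red 128 [368. 215.] [ 471.8 -233.4  161.5] [ 431. -236.  141.] [ 513. -231.  180.]
red 136 [367. 251.] [ 380.4 -229.7  160.3] [ 344. -233.  140.] [ 421. -228.  180.]
lid 10533 [426. 218.] [ 464.  -347.7  238.9] [ 333. -468.  230.] [ 601. -229.  249.]
bail 73 [364. 183.] [ 563.8 -237.2  112.6] [ 528. -240.   98.] [ 599. -235.  125.]
bail 57 [364. 215.] [
[... 1216 characters left out ...]
6.  -48.5 183. ]
-44 22 [624 -44 185] [680 -33 195] [639.5 -33.  192. ]
-32 49 [620 -32 186] [687 -22 198] [648. -30. 193.]
-20 10 [634 -20 181] [639 -10 194] [636.5 -15.  188. ]
40 5 [635  47 183] [640  50 188] [638.  50. 184.]
52 26 [634  52 186] [669  63 195] [640.5  63.  191.5]
64 47 [621  64 185] [688  73 197] [648.  66. 193.]
76 10 [636  76 180] [642  84 194] [638.   79.5 187.5]
136 6 [638 142 181] [642 147 189] [641. 145. 184.]
148 22 [631 149 187] [692 159 198] [641. 158. 192.]
160 55 [625 160 185] [691 170 198] [654. 162. 193.]
172 8 [639 172 185] [644 181 194] [640.5 175.  187.5]
244 15 [631 254 190] [693 255 196] [674. 254. 193.]
256 42 [628 256 187] [692 261 198] [656. 257. 193.]
```

```bash
cat > plan.py <<'E'
# usage: plan.py x y z a  : shift (cm, tool axes) and turn so TCP -> x,y,z with tool y along (sin a, cos a)
import sys; from h import *
x,y,z,a=map(float,sys.argv[1:]); p,M=tool(); d=M.T@(np.array([x,y,z])-p)/10
c=np.arctan2(M[0,1],M[1,1]); print("tcp",p.round(1),"a",round(c,3),"shift",d.round(2),"turn",round(a*1.-c,3))
E
python3 plan.py 641 161 330 0.022; python3 plan.py 190 542 330 0.022; python3 -m handwheel '[[-0.5,[0,0,-6],-0.16],[-0.5,[0,0,-11],-0.3]]' 60; python3 plan.py 641 161 330 0.022
```

```text
tcp [190.3 542.1 221. ] a 0.338 shift [-55.15 -21.04 -10.88] turn -0.316
tcp [190.3 542.1 221. ] a 0.338 shift [  0.03  -0.04 -10.9 ] turn -0.316
t: 0.35
eef_pos: [190.2, 541.8, 332.4]
tcp_rot: [0.017, 1.0, -0.001, -0.0]
force: [-0.7, 0.4, 0.4]
width: 64.3
gripper_force: 0.0
tcp [190.2 541.8 332.4] a 0.033 shift [-46.31 -36.57   0.27] turn -0.011
```

```bash
python3 -m handwheel '[[-0.5,[-4.5,-3.5,0],0],[-0.5,[-9,-7,0],-0.01],[-0.5,[-13.5,-10.5,0],-0.01],[-0.5,[-18,-14,0],-0.01],[-0.5,[-22.5,-17.5,0],-0.01],[-0.5,[-27,-21,0],-0.01],[-0.5,[-31.5,-24.5,0],-0.01],[-0.5,[-36,-28.5,0],-0.01]]'; python3 -m handwheel '[[-0.5,[-4,-4,0],0],[-0.5,[-8,-7,0],0],[-0.5,[-10.3,-8.1,0],0],[-0.5,[-10.3,-8.1,0],0]]'; python3 plan.py 641 161 250 0.022
```

```text
t: 1.35
eef_pos: [540.6, 242.9, 331.3]
tcp_rot: [0.014, 1.0, 0.0, -0.0]
force: [0.5, 1.3, 0.6]
width: 63.8
gripper_force: 0.0
t: 1.85
eef_pos: [641.4, 158.8, 329.7]
tcp_rot: [0.015, 1.0, -0.0, -0.001]
force: [-0.0, 0.1, -1.2]
width: 64.0
gripper_force: 0.0
tcp [641.4 158.8 329.7] a 0.03 shift [0.03 0.23 7.97] turn -0.008
```

```bash
cat > w.py <<'E'
# usage: w.py name : wrist picture
import sys; from h import *
p,M=tool(); im=viewer.get_image("wrist"); np.savez("w.npz",c=im["color"],z=im["z_map"],K=im["K"],T=im["T_tool_cam"],p=p,M=M)
print(im["K"].round(1).tolist(),im["T_tool_cam"].round(2).tolist(),p.round(1))
cv2.imwrite("pics/%s.png"%sys.argv[1],cv2.resize(im["color"][...,::-1],(800,600)))
E
python3 w.py w1
```

```text
[[297.3, 0.0, 252.8], [0.0, 297.3, 195.5], [0.0, 0.0, 1.0]] [[-0.0, -0.96, -0.26, 66.3], [1.0, -0.0, -0.0, -0.63], [0.0, -0.26, 0.96, -153.78], [0.0, 0.0, 0.0, 1.0]] [641.4 158.8 329.7]
```

View pics/w1.png

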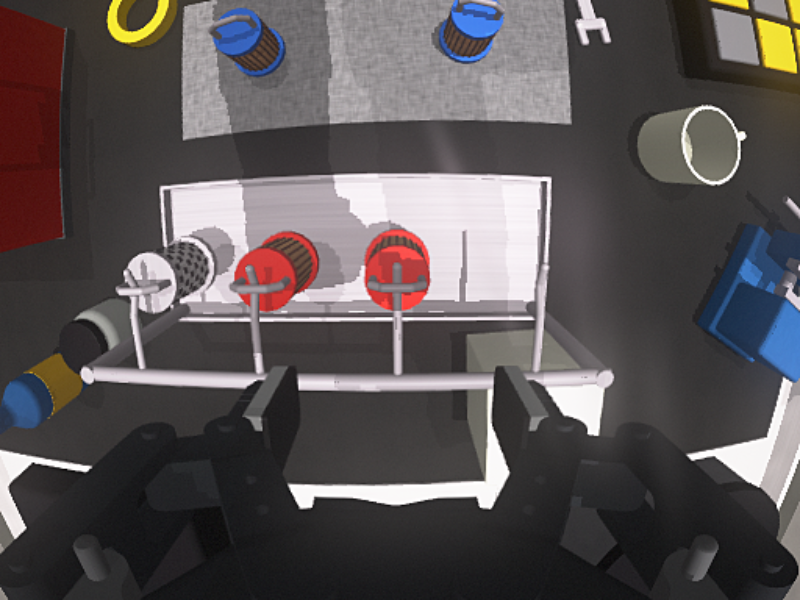

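The wrist view shows the gripper centred on the hook-3 red element (bail at about (398,287)). I check its coordinates from the wrist depth.

```bash
cat > wc.py <<'E'
# wrist cloud -> world, from w.npz
from h import *
def wcloud():
    d=np.load("w.npz"); K=d["K"]; z=d["z"].astype(float); v,u=np.indices(z.shape)
    X,Y=u-K[0,2],v-K[1,2]; r=np.hypot(X,Y)+1e-9; th=r/K[0,0]; t=np.tan(np.minimum(th,1.4))*z
    P=np.stack([X/r*t,Y/r*t,z],-1); P[(z==0)|(th>1.3)]=np.nan; T=d["T"]
    return d["c"],(P@T[:3,:3].T+T[:3,3])@d["M"].T+d["p"]
E
python3 - <<'E'
from wc import *
c,W=wcloud()
for n,(x0,x1,y0,y1) in dict(b3=(232,277,170,195),b2=(145,187,172,195),strain=(70,115,172,195)).items():
    q=W[y0:y1,x0:x1].reshape(-1,3); q=q[(q[:,2]>183)&(q[:,2]<201)]
    bar=q[q[:,2]>170]; print(n,len(bar),np.median(bar,0).round(1),bar.min(0).round(),bar.max(0).round())
E
```

```text
b3 340 [640.6 158.5 193.7] [627. 140. 183.] [653. 178. 199.]
b2 299 [638.5  64.8 193.8] [625.  43. 183.] [650.  83. 200.]
strain 246 [635.8 -30.5 193.4] [620. -52. 184.] [647. -13. 199.]
```

```bash
python3 -m handwheel '[[-0.5,[0,0,5],-0.01],[-0.5,[0,0,10],-0.01],[-0.5,[0,0,13],-0.01],[-0.5,[0,0,14.3],-0.01],[-0.5,[0,0,14.3],-0.01],[0.3,[0,0,14.3],-0.01],[0.3,[0,0,14.3],-0.01],[0.3,[0,0,14.3],-0.01]]' 70; python3 -m handwheel '[[0.3,[0,0,0],0],[0.3,[0,0,0],0],[0.3,[0,0,0],0]]'; python3 w.py w2
```

```text
t: 2.9
eef_pos: [640.8, 160.3, 189.8]
tcp_rot: [0.009, 1.0, 0.0, 0.001]
force: [-0.6, -0.2, -0.8]
width: 29.7
gripper_force: 0.0
t: 3.28
eef_pos: [640.2, 160.3, 188.7]
tcp_rot: [0.009, 1.0, 0.0, -0.0]
force: [-0.0, 0.1, 0.5]
width: 29.9
gripper_force: 0.0
[[297.3, 0.0, 252.8], [0.0, 297.3, 195.5], [0.0, 0.0, 1.0]] [[-0.0, -0.96, -0.26, 66.31], [1.0, -0.0, -0.0, -0.63], [0.0, -0.26, 0.96, -153.78], [0.0, 0.0, 0.0, 1.0]] [640.2 160.3 188.7]
```

View pics/w2.png

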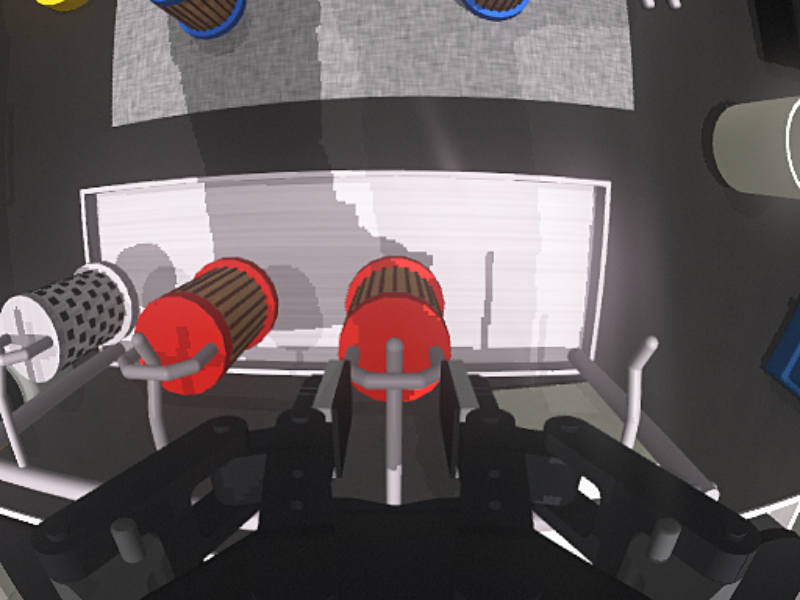

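```bash
python3 - <<'E'
from wc import *
c,W=wcloud()
for r,cols in ((230,range(205,300,5)),(236,range(205,300,5)),(244,range(205,300,5)),(260,range(205,300,5))):
    print(r,[tuple(W[r,k].round().astype(int)) if np.isfinite(W[r,k]).all() else None for k in cols])
E
```

```text
230 [(np.int64(709), np.int64(99), np.int64(4)), (np.int64(709), np.int64(106), np.int64(6)), (np.int64(709), np.int64(112), np.int64(5)), (np.int64(640), np.int64(140), np.int64(177)), (np.int64(639), np.int64(143), np.int64(180)), (np.int64(645), np.int64(145), np.int64(164)), (np.int64(645), np.int64(148), np.int64(164)), (np.int64(645), np.int64(151), np.int64(165)), None, (np.int64(633), np.int64(158), np.int64(196)), (np.int64(633), np.int64(161), np.int64(195)), (np.int64(645), np.int64(164), np.int64(165)), (np.int64(646), np.int64(167), np.int64(164)), (np.int64(645), np.int64(170), np.int64(165)), (np.int64(642), np.int64(173), np.int64(174)), (np.int64(640), np.int64(176), np.int64(180)), (np.int64(646), np.int64(180), np.int64(164)), (np.int64(711), np.int64(204), np.int64(5)), (np.int64(710), np.int64(210), np.int64(6))]
236 [(np.int64(710), np.int64(102), np.int64(22)), (np.int64(629), np.int64(139), np.int64(213)), (np.int64(629), np.int64(142), np.int64(212)), (np.int64(629), np.int64(144), np.int64(212)), (np.int64(639), np.int64(144), np.int64(189)), (np.int64(639),
[... 1718 characters left out ...]
.int64(222)), (np.int64(648), np.int64(145), np.int64(202)), (np.int64(753), np.int64(128), np.int64(0)), (np.int64(752), np.int64(134), np.int64(2)), (np.int64(752), np.int64(141), np.int64(2)), (np.int64(753), np.int64(147), np.int64(2)), (np.int64(652), np.int64(158), np.int64(193)), (np.int64(652), np.int64(161), np.int64(194)), (np.int64(753), np.int64(167), np.int64(2)), (np.int64(753), np.int64(173), np.int64(1)), (np.int64(753), np.int64(180), np.int64(1)), (np.int64(754), np.int64(186), np.int64(1)), (np.int64(754), np.int64(192), np.int64(1)), (np.int64(639), np.int64(175), np.int64(219)), (np.int64(631), np.int64(175), np.int64(234)), (np.int64(630), np.int64(177), np.int64(237))]
```

The depth shows the pads at about z=205–212, above the bail (top at 195), which agrees with the zero grip force. The fingertips sit about 40 mm higher than I assumed, so I open and go lower in steps.

```bash
python3 -m handwheel '[[-0.5,[0,0,0],0],[-0.5,[0,0,0],0],[-0.5,[0,0,1],0],[-0.5,[0,0,2],0],[-0.5,[0,0,3],0],[-0.5,[0,0,3],0]]'; python3 w.py w3;python3 - <<'E'
from wc import *
c,W=wcloud()
for r in range(200,290,6): print(r,[tuple(int(t) for t in W[r,k]) if np.isfinite(W[r,k]).all() else 0 for k in range(176,236,8)])
E
```

```text
t: 4.08
eef_pos: [639.3, 160.2, 157.1]
tcp_rot: [0.009, 1.0, -0.0, -0.001]
force: [-0.7, 0.2, -0.2]
width: 64.1
gripper_force: 0.0
[[297.3, 0.0, 252.8], [0.0, 297.3, 195.5], [0.0, 0.0, 1.0]] [[-0.0, -0.96, -0.26, 66.31], [1.0, -0.0, -0.0, -0.64], [0.0, -0.26, 0.96, -153.78], [0.0, 0.0, 0.0, 1.0]] [639.3 160.2 157.1]
200 [(659, 75, 6), (659, 83, 5), (659, 92, 5), (659, 101, 5), (659, 110, 5), (660, 119, 5), (629, 139, 113), (621, 147, 142)]
206 [(666, 74, 5), (666, 83, 4), (666, 92, 6), 0, (667, 109, 4), (666, 119, 5), (625, 142, 142), (621, 148, 155)]
212 [(672, 73, 6), (673, 82, 5), (673, 91, 4), (673, 100, 5), (673, 109, 5), (673, 118, 5), (624, 143, 156), (621, 148, 164)]
218 [(679, 73, 6), (679, 82, 7), (680, 91, 4), (680, 100, 5), (680, 109, 5), (680, 118, 5), (624, 144, 164), (624, 148, 165)]
224 [(687, 72, 6), (687, 81, 4), (688, 90, 3), (687, 99, 5), (687, 108, 5), (629, 139, 160), (628, 144, 163), (627, 148, 165)]
230 [(694, 71, 5), (694, 80, 4), (694, 90, 6), (694, 99, 5), (694, 108, 5), (631, 140, 165), (632, 144, 163), (631, 148, 164)]
236 [(628, 122, 180), (628, 126, 181
[... 452 characters left out ...]
8, 141, 178), (640, 144, 175), (646, 147, 163)]
260 [(630, 127, 201), (636, 127, 189), (734, 85, 2), (734, 95, 0), (734, 104, 1), (639, 141, 184), (642, 145, 178), (649, 147, 164)]
266 [(631, 127, 204), (638, 127, 192), (742, 84, 1), (742, 94, 1), (742, 104, 2), (640, 142, 188), (639, 146, 190), (640, 149, 189)]
272 [(634, 127, 205), (641, 127, 192), (751, 83, 1), (751, 93, 0), (750, 103, 1), (750, 113, 1), (640, 146, 193), (640, 150, 194)]
278 [(636, 127, 205), (644, 127, 193), (759, 83, 1), (759, 93, 2), (759, 102, 1), (758, 112, 2), (759, 122, 1), (642, 150, 196)]
284 [(638, 127, 207), (647, 127, 194), (768, 82, 1), (768, 92, 1), (767, 102, 2), (767, 112, 2), (767, 121, 2), (768, 131, 0)]
```

View pics/w3.png

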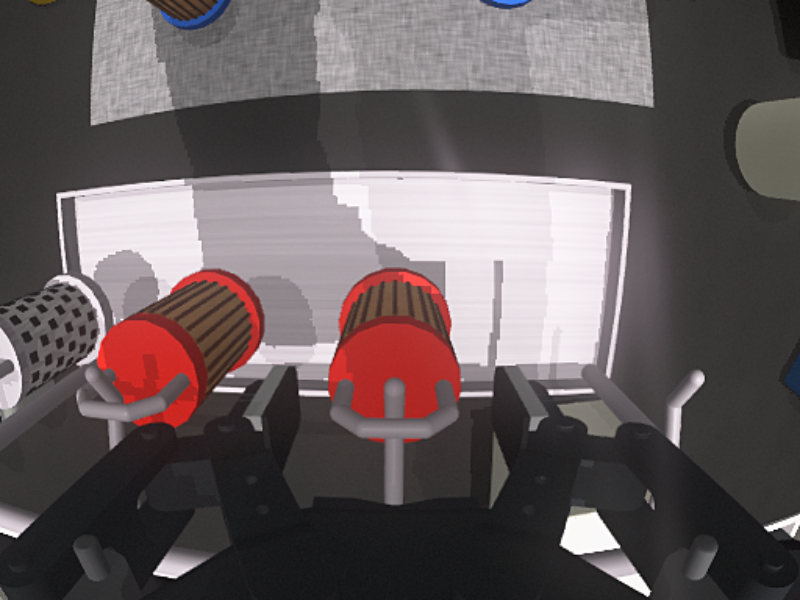

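The fingertips are now at z≈180, so the tip is about 22 mm above the reported TCP. I go down 12 mm more and close on the bail legs.

```bash
python3 -m handwheel '[[-0.5,[0,0,0.6],0],[-0.5,[0,0,1.2],0],[-0.5,[0,0,1.2],0],[0.4,[0,0,1.2],0],[0.4,[0,0,1.2],0],[0.4,[0,0,1.2],0],[0.4,[0,0,1.2],0]]' 70; python3 w.py w4;python3 - <<'E'
from wc import *
c,W=wcloud()
for r in range(224,270,6): print(r,[tuple(int(t) for t in W[r,k]) if np.isfinite(W[r,k]).all() else 0 for k in range(192,236,6)])
E
```

```text
t: 5.0
eef_pos: [640.8, 160.5, 147.6]
tcp_rot: [0.009, 1.0, 0.0, 0.001]
force: [0.4, 0.8, 4.3]
width: 41.6
gripper_force: 70.5
[[297.3, 0.0, 252.8], [0.0, 297.3, 195.5], [0.0, 0.0, 1.0]] [[-0.0, -0.96, -0.26, 66.31], [1.0, -0.0, -0.0, -0.63], [0.0, -0.26, 0.96, -153.77], [0.0, 0.0, 0.0, 1.0]] [640.8 160.5 147.6]
224 [(685, 93, 5), (686, 99, 5), (685, 106, 5), (685, 113, 5), (629, 140, 154), (625, 144, 165), (626, 147, 163), (626, 150, 163)]
230 [(692, 92, 6), (692, 99, 6), (693, 106, 5), (692, 112, 5), (628, 141, 165), (629, 144, 163), (629, 147, 163), (629, 150, 163)]
236 [(700, 91, 4), (629, 133, 171), (629, 136, 171), (629, 139, 170), (632, 141, 164), (632, 144, 164), (632, 147, 165), (632, 150, 163)]
242 [(633, 129, 169), (629, 134, 178), (629, 137, 178), (632, 139, 170), (636, 141, 163), (635, 144, 164), (635, 147, 164), (635, 150, 165)]
248 [(630, 132, 183), (629, 135, 184), (630, 138, 183), (635, 139, 171), (638, 141, 164), (639, 144, 164), (639, 147, 163), (639, 150, 163)]
254 [(629, 134, 190), (629, 136, 190), (630, 139, 188), (639, 138, 171), (639, 141, 170), (639, 144, 170), (642, 146, 163), (642, 150, 164)]
260 [(629, 135, 196), (629, 138, 196), (632, 139, 189), (641, 139, 174), (638, 142, 178), (640, 145, 175), (646, 146, 164), (646, 149, 164)]
266 [(631, 135, 197), (631, 138, 198), (634, 139, 192), (640, 139, 180), (638, 143, 184), (641, 145, 179), (649, 146, 165), (649, 149, 163)]
```

```bash
python3 -m handwheel '[[0.4,[0,0,-0.8],0],[0.4,[0,0,-1.5],0],[0.4,[0,0,-1.5],0],[0.4,[1.5,0,-1.5],0],[0.4,[3,0,-1.5],0],[0.4,[5,0,-1.7],0],[0.4,[7,0,-2],0],[0.4,[7,0,-2],0]]'; python3 plan.py 424 -346 420 -0.041
```

```text
t: 6.05
eef_pos: [569.0, 161.6, 166.9]
tcp_rot: [0.009, 1.0, -0.0, -0.0]
force: [-0.1, -0.1, -2.3]
width: 41.4
gripper_force: 71.1
tcp [569.  161.6 166.9] a 0.017 shift [ 13.64 -51.01 -25.29] turn -0.058
```

```bash
python3 -m handwheel '[[0.4,[0,0,-6],0],[0.4,[2,0,-12],0.01],[0.4,[4,-4,-17.5],0.02],[0.4,[6,-9,-18.5],0.02],[0.4,[8,-14,-18.5],0.02],[0.4,[10,-19,-18.5],0.02],[0.4,[12,-24,-18.5],0.02],[0.4,[13,-29,-18.5],0.02]]';  python3 -m handwheel '[[0.4,[0.5,-5,0],0],[0.4,[1,-10,0],0],[0.4,[1.5,-15,0],0],[0.4,[2,-20,0],0],[0.4,[2,-22,0],0],[0.4,[2,-22,0],0]]'; python3 plan.py 417 -346 330 0.041; python3 w.py w5
```

```text
t: 7.05
eef_pos: [434.7, -127.9, 352.1]
tcp_rot: [0.019, 1.0, -0.0, 0.001]
force: [0.8, -0.1, -1.5]
width: 41.5
gripper_force: 71.9
t: 7.8
eef_pos: [406.9, -346.6, 351.0]
tcp_rot: [0.02, 1.0, 0.001, -0.0]
force: [-0.5, 0.3, -2.4]
width: 41.1
gripper_force: 71.9
tcp [ 406.9 -346.6  351. ] a 0.04 shift [-1.01  0.1   2.09] turn 0.001
[[297.3, 0.0, 252.8], [0.0, 297.3, 195.5], [0.0, 0.0, 1.0]] [[-0.0, -0.96, -0.26, 66.3], [1.0, -0.0, -0.0, -0.62], [0.0, -0.26, 0.96, -153.78], [0.0, 0.0, 0.0, 1.0]] [ 406.9 -346.6  351. ]
```

View pics/w5.png

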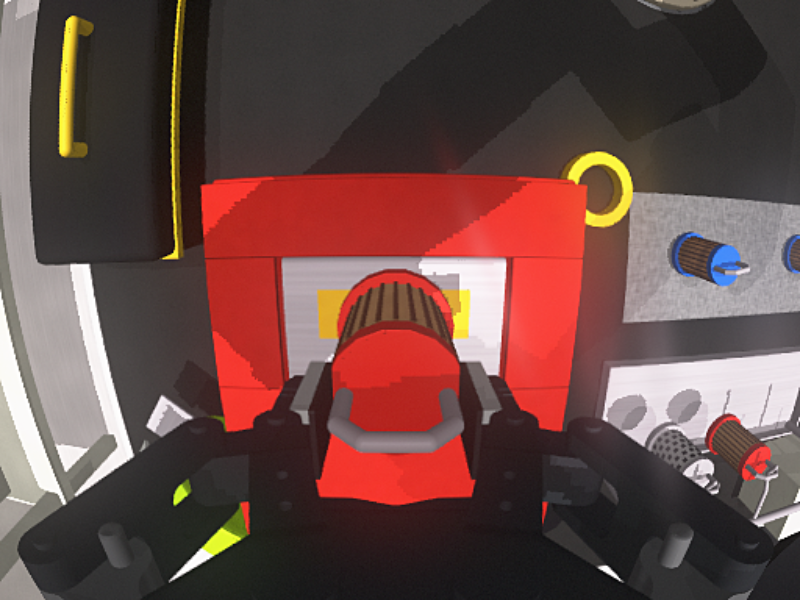

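The element hangs straight, centred across the opening (edges at px 283 and 507, front edge at row 257). I check the front edge position.

```bash
python3 - <<'E'
from wc import *
c,W=wcloud()
for r in (160,163,166,169): print(r,W[r,200].round(1),c[r,200])
for k in (178,181,184,322,325,328): print(k,W[195,k].round(1),c[195,k])
E
```

```text
160 [ 377.1 -393.6  242.3] [183  44  40]
163 [ 380.1 -394.2  240.2] [167  35  28]
166 [ 382.8 -394.4  240.4] [154 142 147]
169 [ 385.7 -394.7  240. ] [181 166 174]
178 [ 410.1 -418.7  237.2] [108  37  35]
181 [ 415.1 -420.8  218.4] [160  91  93]
184 [ 409.3 -411.8  241.1] [175 160 168]
322 [ 421.1 -277.2  217.4] [235 157 158]
325 [ 421.3 -274.   217.1] [166  74  76]
328 [ 414.7 -277.   241.3] [255  83  78]
```

```bash
python3 - <<'E'
from wc import *
c,W=wcloud(); d=np.load("w.npz"); q=W.reshape(-1,3); q=q[np.isfinite(q).all(1)]-d["p"]
q=q[(q[:,2]>0)&(abs(q[:,0])<70)]
for z in range(15,140,10):
    k=q[(q[:,2]>=z)&(q[:,2]<z+10)]
    if len(k): print(z,len(k),k.min(0).round(),k.max(0).round())
E
python3 -m handwheel '[[0.4,[-1.1,0,2],0],[0.4,[-1.1,0,4],0],[0.4,[-1.1,0,6],0],[0.4,[-1.1,0,8],0],[0.4,[-1.1,0,8],0]]'; python3 plan.py 418 -346 165 0.041
```

```text
15 4711 [-22. -34.  15.] [26. 34. 25.]
25 921 [-12. -35.  25.] [12. 34. 35.]
35 1332 [-12. -35.  35.] [12. 34. 45.]
45 1767 [-14. -40.  45.] [13. 39. 55.]
55 1835 [-16. -55.  55.] [15. 54. 65.]
65 5092 [-15. -57.  65.] [14. 56. 75.]
75 3814 [-19. -61.  75.] [15. 60. 85.]
85 7715 [-19. -64.  85.] [16. 62. 95.]
95 8640 [-20. -66.  95.] [  6.  67. 105.]
105 11780 [-21. -68. 105.] [  2.  67. 115.]
115 320 [-18. -63. 115.] [  1.  62. 117.]
t: 8.48
eef_pos: [416.8, -343.2, 271.1]
tcp_rot: [0.018, 1.0, 0.001, -0.002]
force: [-3.7, 0.4, -0.7]
width: 41.4
gripper_force: 71.4
tcp [ 416.8 -343.2  271.1] a 0.036 shift [-0.17 -0.3  10.61] turn 0.005
```

```bash
python3 -m handwheel '[[0.4,[0,0,2],0],[0.4,[0,0,4],0],[0.4,[0,0,6],0],[0.4,[0,0,8],0],[0.4,[0,0,9],0],[0.4,[0,0,10],0],[0.4,[0,0,10.6],0],[0.4,[0,0,10.6],0]]'; python3 plan.py 418 -346 165 0.041
```

```text
t: 9.48
eef_pos: [417.6, -345.4, 165.5]
tcp_rot: [0.019, 1.0, 0.0, -0.0]
force: [-3.3, -0.7, -2.9]
width: 41.2
gripper_force: 71.0
tcp [ 417.6 -345.4  165.5] a 0.038 shift [-0.05 -0.06  0.05] turn 0.003
```

```bash
python3 -m handwheel '[[-0.35,[0,0,0],0],[-0.35,[0,0,0],0],[-0.35,[0,0,0],0],[-0.35,[0,0,0],0],[-0.35,[0,0,0],0]]'; python3 w.py w6
```

```text
t: 10.1
eef_pos: [418.2, -346.0, 166.2]
tcp_rot: [0.019, 1.0, -0.0, 0.0]
force: [-2.0, 0.5, 3.2]
width: 57.2
gripper_force: 1.5
[[297.3, 0.0, 252.8], [0.0, 297.3, 195.5], [0.0, 0.0, 1.0]] [[-0.0, -0.96, -0.26, 66.29], [1.0, -0.0, -0.0, -0.63], [0.0, -0.26, 0.96, -153.77], [0.0, 0.0, 0.0, 1.0]] [ 418.2 -346.   166.2]
```

View pics/w6.png

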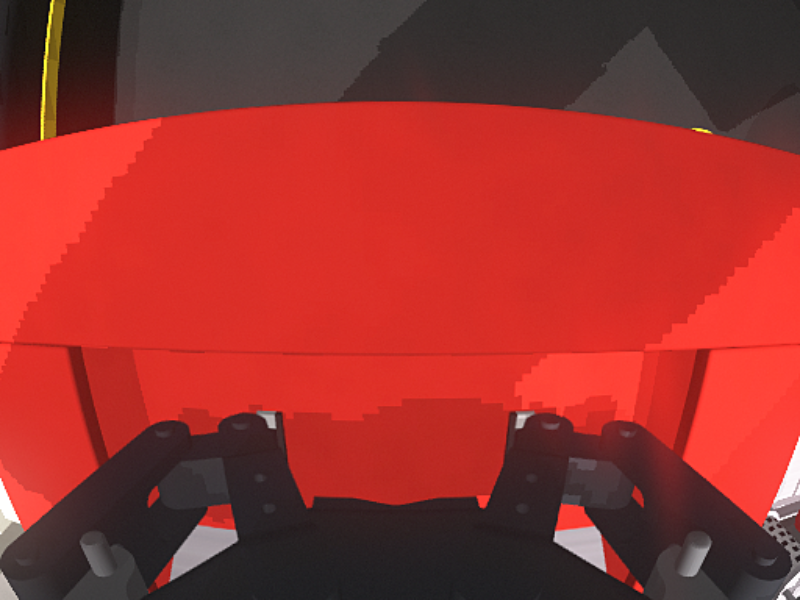

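```bash
python3 -m handwheel '[[-0.35,[0,0,-3],0],[-0.35,[0,0,-6],0],[-0.35,[0,0,-10],0],[-0.35,[0,0,-14],0],[-0.5,[0,0,-16],0],[-0.5,[0,0,-16],0]]'; python3 w.py w7; python3 plan.py 639 64.5 325 0.022; python3 - <<'E'
from wc import *
c,W=wcloud(); r=c[150:250,180:330]; print((r[...,0]>150).mean(), [W[y,x].round() for y,x in ((190,220),(210,250),(190,300))])
E
```

```text
t: 10.9
eef_pos: [418.8, -346.2, 327.0]
tcp_rot: [0.019, 1.0, -0.001, 0.001]
force: [-0.4, 0.5, -0.5]
width: 63.9
gripper_force: 0.0
[[297.3, 0.0, 252.8], [0.0, 297.3, 195.5], [0.0, 0.0, 1.0]] [[-0.0, -0.96, -0.26, 66.29], [1.0, -0.0, -0.0, -0.63], [0.0, -0.26, 0.96, -153.77], [0.0, 0.0, 0.0, 1.0]] [ 418.8 -346.2  327. ]
tcp [ 418.3 -345.8  325.5] a 0.038 shift [-20.51  41.83   0.06] turn -0.016
0.9102666666666667 [array([ 412., -374.,  241.]), array([ 431., -350.,  241.]), array([ 415., -307.,  241.])]
```

View pics/w7.png

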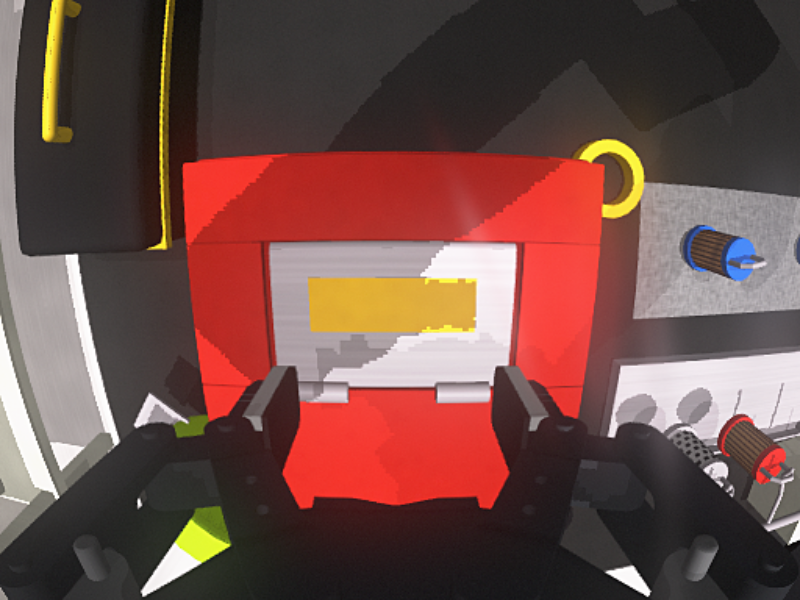

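The flap is shut (level, z=241) and the element is inside. Next is the red element on hook 2.

```bash
python3 -m handwheel '[[-0.5,[-2.7,5.3,0],0],[-0.5,[-5.4,10.6,0],-0.01],[-0.5,[-8,16,0],-0.02],[-0.5,[-10.6,21.3,0],-0.02],[-0.5,[-13.3,26.6,0],-0.02],[-0.5,[-16,32,0],-0.02],[-0.5,[-18.6,37,0],-0.02],[-0.5,[-20.5,41.8,0],-0.02]]'; python3 -m handwheel '[[-0.5,[0,0,0],0],[-0.5,[0,0,0],0]]'; python3 plan.py 639 64.5 146 0.022
```

```text
t: 11.95
eef_pos: [638.9, 66.5, 323.3]
tcp_rot: [0.009, 1.0, 0.0, -0.002]
force: [0.3, 0.9, -0.2]
width: 64.2
gripper_force: 0.0
t: 12.2
eef_pos: [638.0, 64.4, 324.0]
tcp_rot: [0.009, 1.0, -0.0, -0.001]
force: [-1.2, 0.0, -0.6]
width: 64.1
gripper_force: 0.0
tcp [638.   64.4 324. ] a 0.017 shift [-1.50e-01  1.00e-02  1.78e+01] turn 0.005
```

```bash
python3 w.py w8; python3 - <<'E'
from wc import *
c,W=wcloud(); q=W.reshape(-1,3); q=q[(q[:,2]>183)&(q[:,2]<201)&(q[:,0]<660)&(q[:,0]>615)]
for lo,hi in ((-70,10),(25,105),(120,200),(220,300)):
    k=q[(q[:,1]>lo)&(q[:,1]<hi)]; b=k[(k[:,0]>630)&(k[:,0]<646)]; print(len(k),b[:,1].min().round(1) if len(b) else 0,b[:,1].max().round(1) if len(b) else 0,np.median(b,0).round(1) if len(b) else 0)
E
```

```text
[[297.3, 0.0, 252.8], [0.0, 297.3, 195.5], [0.0, 0.0, 1.0]] [[-0.0, -0.96, -0.26, 66.31], [1.0, -0.0, -0.0, -0.64], [0.0, -0.26, 0.96, -153.78], [0.0, 0.0, 0.0, 1.0]] [638.   64.4 324. ]
379 -51.2 -12.9 [636.5 -30.9 193.6]
422 43.5 82.0 [638.6  62.7 193.9]
182 155.4 161.8 [637.7 157.9 191.4]
153 250.7 257.7 [637.9 253.1 192.3]
```

```bash
python3 -m handwheel '[[-0.5,[0,-0.1,5],0],[-0.5,[0,-0.1,10],0],[-0.5,[0,-0.1,14],0],[-0.5,[0,-0.1,16.5],0],[-0.5,[0,-0.1,17.7],0],[-0.5,[0,-0.1,17.7],0],[0.4,[0,-0.1,17.7],0],[0.4,[0,-0.1,17.7],0]]'; python3 -m handwheel '[[0.4,[0,0,0],0],[0.4,[0,0,0],0],[0.4,[0,0,-0.8],0],[0.4,[0,0,-1.5],0],[0.4,[0,0,-1.5],0],[0.4,[1.5,0,-1.5],0],[0.4,[3,0,-1.5],0],[0.4,[5,0,-1.5],0]]'; python3 -m handwheel '[[0.4,[2,0,0],0],[0.4,[2,0,-6],0],[0.4,[2,0,-12],0],[0.4,[2,0,-18.5],0],[0.4,[2,0,-18.5],0]]'; python3 plan.py 418 -346 350 0.041
```

```text
t: 13.25
eef_pos: [640.0, 62.8, 151.6]
tcp_rot: [0.009, 1.0, -0.0, 0.002]
force: [-0.3, -1.1, 4.9]
width: 37.4
gripper_force: 75.2
t: 14.25
eef_pos: [588.0, 64.3, 163.3]
tcp_rot: [0.009, 1.0, 0.0, -0.0]
force: [0.1, -0.8, -2.7]
width: 37.4
gripper_force: 75.7
t: 14.88
eef_pos: [570.4, 64.7, 354.5]
tcp_rot: [0.009, 1.0, -0.0, 0.005]
force: [0.6, 0.5, -2.8]
width: 37.4
gripper_force: 78.6
tcp [570.4  64.7 354.5] a 0.018 shift [ 14.52 -41.33   0.3 ] turn 0.023
```

```bash
python3 -m handwheel '[[0.4,[2,-5,0],0.01],[0.4,[4,-10,0],0.02],[0.4,[6,-15.5,0],0.02],[0.4,[8,-21,0],0.02],[0.4,[10,-26.5,0],0.02],[0.4,[12,-32,0],0.02],[0.4,[13.5,-37,0],0.02],[0.4,[14.5,-41.3,0],0.02]]'; python3 -m handwheel '[[0.4,[0,0,0],0],[0.4,[0,0,0],0]]';python3 plan.py 418 -346 165 0.041; python3 w.py w9
```

```text
t: 15.88
eef_pos: [414.9, -347.2, 347.2]
tcp_rot: [0.019, 1.0, 0.001, -0.001]
force: [0.6, -0.2, -3.3]
width: 37.1
gripper_force: 78.8
t: 16.12
eef_pos: [415.8, -345.2, 347.5]
tcp_rot: [0.019, 1.0, 0.001, -0.001]
force: [-0.9, 0.0, -2.5]
width: 36.7
gripper_force: 78.8
tcp [ 415.8 -345.2  347.5] a 0.038 shift [-0.25 -0.11 18.25] turn 0.003
[[297.3, 0.0, 252.8], [0.0, 297.3, 195.5], [0.0, 0.0, 1.0]] [[-0.0, -0.96, -0.26, 66.3], [1.0, -0.0, -0.0, -0.62], [0.0, -0.26, 0.96, -153.78], [0.0, 0.0, 0.0, 1.0]] [ 415.8 -345.2  347.5]
```

View pics/w9.png

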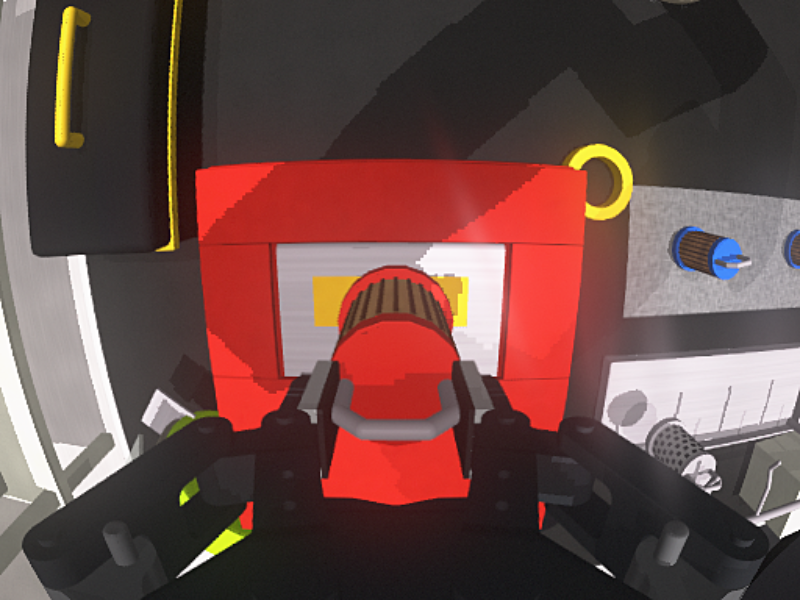

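The second red element is held straight over the flap, so I push it in the same way.

```bash
python3 -m handwheel '[[0.4,[-0.2,0,3],0],[0.4,[-0.2,0,6],0],[0.4,[-0.2,-0.1,8],0],[0.4,[-0.2,-0.1,10],0],[0.4,[-0.2,-0.1,12],0],[0.4,[-0.2,-0.1,14],0],[0.4,[-0.2,-0.1,16],0],[0.4,[-0.2,-0.1,18],0]]'; python3 -m handwheel '[[0.4,[0,0,0.6],0],[0.4,[0,0,0.6],0],[-0.35,[0,0,0.6],0],[-0.35,[0,0,0.6],0],[-0.35,[0,0,0.6],0],[-0.35,[0,0,0.6],0],[-0.35,[0,0,0.6],0]]';  python3 -m handwheel '[[-0.35,[0,0,-3],0],[-0.35,[0,0,-6],0],[-0.35,[0,0,-10],0],[-0.35,[0,0,-14],0],[-0.5,[0,0,-16],0],[-0.5,[0,0,-16],0]]'; python3 w.py w10; python3 - <<'E'
from wc import *
c,W=wcloud(); print([W[y,x].round() for y,x in ((190,220),(210,250),(190,300))])
b,V=cloud("top"); x,y,z=V[...,0],V[...,1],V[...,2]
cv2.imwrite("pics/t2.png",cv2.resize(b[...,::-1],(800,600)))
m=(x>350)&(x<560)&(y>-60)&(y<330)&(z>97)&(z<125)
n,l,st,cc=cv2.connectedComponentsWithStats(m.astype(np.uint8))
for i in range(1,n):
    if st[i,4]>8:
        q=V[l==i]; d=q[:,:2]-q[:,:2].mean(0); v=np.linalg.svd(d)[2][0]; print(st[i,4],q.mean(0).round(1),q.min(0).round(),q.max(0).round(),v.round(2))
E
```

```text
t: 17.18
eef_pos: [417.7, -344.9, 168.1]
tcp_rot: [0.018, 1.0, 0.0, -0.001]
force: [-2.6, 0.1, -2.4]
width: 37.4
gripper_force: 79.2
t: 18.05
eef_pos: [418.4, -347.4, 163.2]
tcp_rot: [0.019, 1.0, -0.001, 0.0]
force: [-0.7, 0.1, 2.3]
width: 57.3
gripper_force: 1.4
t: 18.8
eef_pos: [419.0, -347.6, 324.1]
tcp_rot: [0.019, 1.0, -0.001, 0.001]
force: [-0.3, -0.5, -0.7]
width: 64.0
gripper_force: 0.0
[[297.3, 0.0, 252.8], [0.0, 297.3, 195.5], [0.0, 0.0, 1.0]] [[-0.0, -0.96, -0.26, 66.29], [1.0, -0.0, -0.0, -0.63], [0.0, -0.26, 0.96, -153.77], [0.0, 0.0, 0.0, 1.0]] [ 419.  -347.6  324.1]
[array([ 412., -375.,  240.]), array([ 430., -351.,  242.]), array([ 414., -309.,  241.])]
30 [420.1 238.  108.1] [416. 221. 101.] [426. 257. 115.] [-0.19 -0.98]
30 [423.4  24.5 107.9] [418.   6.  98.] [429.  41. 115.] [ 0.18 -0.98]
```

View pics/t2.png

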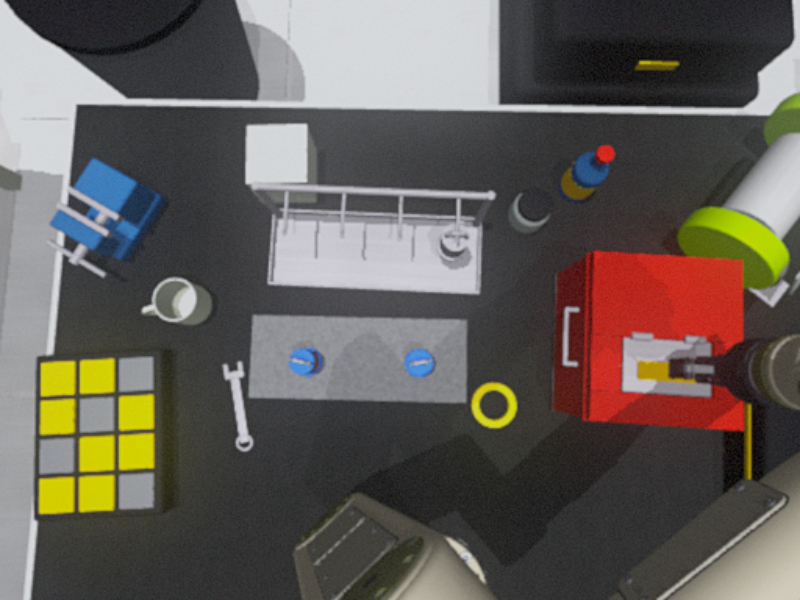

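The flap is shut, both reds are gone and the strainer is undisturbed at (455,240). The blue ones stand at (305,361) and (420,362) as before. I go to the nearer blue.

```bash
python3 plan.py 423 24 215 -0.18; python3 -m handwheel '[[-0.5,[0,6,0],-0.1],[-0.5,[0,12,0],-0.2],[-0.5,[0,18,0],-0.22],[-0.5,[0,24,0],-0.22],[-0.5,[0,30,3],-0.22],[-0.5,[0,35,7],-0.22],[-0.5,[0,37,10],-0.22],[-0.5,[0,37,10],-0.22]]'; cat > bail.py <<'E'
# wrist look: bail near (x,y) at heights z0..z1
import sys,os; from wc import *
x,y,z0,z1=map(float,sys.argv[1:5]); os.system("python3 w.py w_tmp >/dev/null")
c,W=wcloud(); q=W.reshape(-1,3); q=q[(q[:,2]>z0)&(q[:,2]<z1)&(np.hypot(q[:,0]-x,q[:,1]-y)<35)]
r=cv2.minAreaRect(q[:,:2].astype(np.float32)); v=np.linalg.svd(q[:,:2]-q[:,:2].mean(0))[2][0]; v*=np.sign(v[1])
print(len(q),r,"mean",q.mean(0).round(1),"a",np.arctan2(*v).round(3),"tcp",tool()[0].round(1))
E
python3 bail.py 423 24 92 125
```

```text
tcp [ 418.2 -346.7  321.7] a 0.038 shift [ 0.91 37.06 10.7 ] turn -0.218
t: 19.9
eef_pos: [429.0, 24.8, 219.1]
tcp_rot: [-0.093, 0.996, 0.001, -0.004]
force: [-0.6, -0.3, -0.8]
width: 64.0
gripper_force: 0.0
this script no longer has the robotException ignored in: <_io.TextIOWrapper mode='rw' encoding='UTF-8'>
Traceback (most recent call last):
BrokenPipeError: [Errno 32] Broken pipe
```

```bash
sed -i 's/,os; from/; from/; s/os.system.*$//; s/,"tcp",tool.*)$/)/' bail.py; python3 w.py tmp >/dev/null; python3 bail.py 423 24 92 125; python3 plan.py 423 24 215 -0.18
```

```text
300 ((423.92059326171875, 20.968976974487305), (6.139090538024902, 39.766197204589844), 10.596327781677246) mean [423.4  21.1 109.6] a -0.182
tcp [431.6  22.8 222.4] a -0.183 shift [0.83 0.27 0.74] turn 0.003
```

```bash
python3 plan.py 424 21 65 -0.182
```

```text
tcp [431.6  22.8 222.4] a -0.183 shift [ 0.76 -0.04 15.74] turn 0.001
```

```bash
python3 -m handwheel '[[-0.5,[0.75,0,4],0],[-0.5,[0.75,0,8],0],[-0.5,[0.75,0,12],0],[-0.5,[0.75,0,14.5],0],[-0.5,[0.75,0,15.6],0],[-0.5,[0.75,0,15.6],0],[-0.5,[0.75,0,15.6],0]]'; python3 plan.py 424 21 65 -0.182
```

```text
t: 20.88
eef_pos: [426.0, 21.1, 68.0]
tcp_rot: [-0.091, 0.996, -0.0, 0.001]
force: [0.4, 0.2, -0.1]
width: 64.3
gripper_force: 0.0
tcp [426.   21.1  68. ] a -0.182 shift [0.2  0.03 0.3 ] turn -0.0
```

```bash
python3 -m handwheel '[[-0.5,[0.2,0,0.3],0],[0.4,[0.2,0,0.3],0],[0.4,[0.2,0,0.3],0],[0.4,[0.2,0,0.3],0],[0.4,[0.2,0,0.3],0],[0.4,[0.2,0,-3],0],[0.4,[0.2,0,-9],0],[0.4,[0.2,0,-15],0]]' 75; python3 -m handwheel '[[0.4,[0,0,0],0.1],[0.4,[0,0,0],0.2],[0.4,[0,0,0],0.2]]'; python3 w.py w11; python3 plan.py 575 62.7 164 0.022; python3 bail.py 424 21 245 275; python3 - <<'E'
from wc import *
c,W=wcloud(); q=W.reshape(-1,3); p=np.load("w.npz")["p"]; q=q[(np.hypot(*(q-p)[:,:2].T)<24)]
print(p.round(1),np.histogram(q[:,2]-p[2],bins=range(-70,80,4)))
E
```

```text
t: 21.88
eef_pos: [421.9, 21.4, 218.1]
tcp_rot: [-0.091, 0.996, 0.0, -0.001]
force: [1.6, -0.2, -1.5]
width: 41.5
gripper_force: 76.4
t: 22.25
eef_pos: [422.4, 21.3, 216.7]
tcp_rot: [0.008, 1.0, 0.0, -0.0]
force: [-1.0, -0.3, -2.4]
width: 41.5
gripper_force: 76.5
[[297.3, 0.0, 252.8], [0.0, 297.3, 195.5], [0.0, 0.0, 1.0]] [[-0.0, -0.96, -0.26, 66.31], [1.0, -0.0, -0.0, -0.63], [0.0, -0.26, 0.96, -153.78], [0.0, 0.0, 0.0, 1.0]] [422.4  21.3 216.7]
tcp [422.4  21.3 216.5] a 0.016 shift [-15.2    4.38   5.25] turn 0.006
3912 ((421.50732421875, 20.91710662841797), (67.87651062011719, 25.7613525390625), 88.8692398071289) mean [419.   20.9 260.3] a 0.012
[422.4  21.3 216.7] (array([   0,    0,    0,   28,  255,   64,   75,   76,   81,   87,   86,
        101,  104,  110,  120,  122,  138,  139,  157,  120,  163, 3771,
        742,  168,  192,  203,  254,  346,  443,  975,  324,   21,    2,
         19,   35,    0,   16]), array([-70, -66, -62, -58, -54, -50, -46, -42, -38, -34, -30, -26, -22,
       -18, -14, -10,  -6,  -2,   2,   6,  10,  14,  18,  22,  26,  30,
        34,  38,  42,  46,  50,  54,  58,  62,  66,  70,  74,  78]))
```

View pics/w11.png

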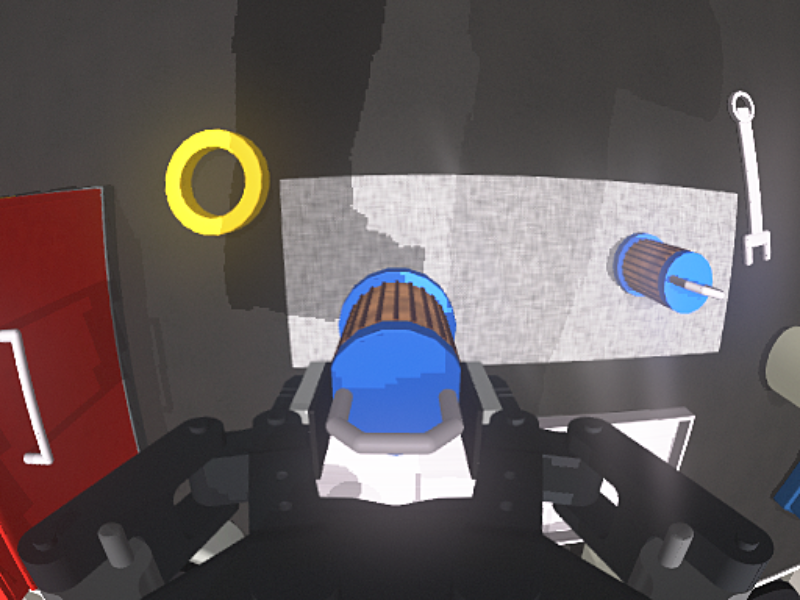

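```bash
python3 -m handwheel '[[0.4,[-4,1.2,0],0],[0.4,[-8,2.4,0],0],[0.4,[-12,3.6,0],0],[0.4,[-15,4.3,0],0],[0.4,[-15.2,4.3,2.5],0],[0.4,[-15.2,4.3,5.4],0],[0.4,[-15.2,4.3,5.4],0],[0.4,[-15.2,4.3,5.4],0]]'; python3 plan.py 639 63 160 0.022
```

```text
t: 23.3
eef_pos: [575.7, 61.5, 163.4]
tcp_rot: [0.009, 1.0, 0.0, 0.0]
force: [0.2, -0.2, -2.1]
width: 41.4
gripper_force: 76.5
tcp [575.7  61.5 163.4] a 0.017 shift [-6.33  0.26  0.35] turn 0.005
```

```bash
python3 -m handwheel '[[0.4,[0,0.2,0.35],0],[0.4,[-1.5,0.2,0.35],0],[0.4,[-3,0.2,0.35],0],[0.4,[-4.5,0.2,0.35],0],[0.4,[-5.5,0.2,0.35],0],[0.4,[-6.4,0.2,0.35],0],[0.4,[-6.4,0.2,0.35],0]]'; python3 plan.py 639 63 146 0.022; python3 w.py w12
```

```text
t: 24.18
eef_pos: [640.0, 62.3, 159.3]
tcp_rot: [0.009, 1.0, 0.0, 0.0]
force: [-1.0, 0.3, -2.6]
width: 41.6
gripper_force: 76.5
tcp [640.   62.3 159.3] a 0.018 shift [0.1  0.07 1.33] turn 0.004
[[297.3, 0.0, 252.8], [0.0, 297.3, 195.5], [0.0, 0.0, 1.0]] [[-0.0, -0.96, -0.26, 66.31], [1.0, -0.0, -0.0, -0.63], [0.0, -0.26, 0.96, -153.77], [0.0, 0.0, 0.0, 1.0]] [640.   62.3 159.3]
```

View pics/w12.png

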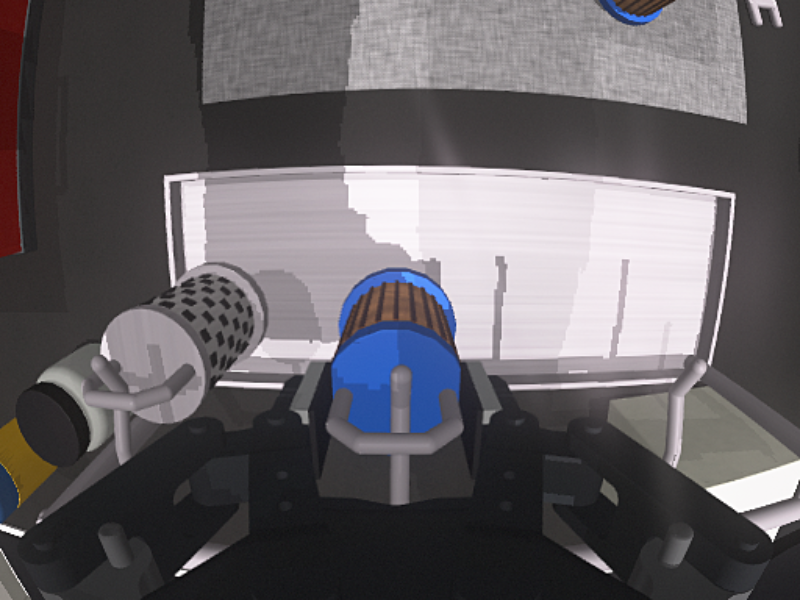

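The hook passes under the bail at mid-width (tip at (400,375), bar at (397,440)). I lower it, release and retreat upward.

```bash
python3 -m handwheel '[[0.4,[0.1,0,0.6],0],[0.4,[0.1,0,1.1],0],[0.4,[0.1,0,1.4],0],[0.4,[0.1,0,1.4],0],[0.4,[0.1,0,1.4],0]]'; python3 -m handwheel '[[0.2,[0,0,0],0],[-0.1,[0,0,0],0],[-0.5,[0,0,0],0],[-0.5,[0,0,0],0],[-0.5,[0,0,0],0],[-0.5,[0,0,-2],0],[-0.5,[0,0,-6],0],[-0.5,[0,0,-12],0]]'; python3 -m handwheel '[[-0.5,[0,0,-5],0],[-0.5,[0,0,-5],0]]'; python3 w.py tmp >/dev/null; python3 bail.py 638.5 63 183 201; python3 bail.py 420 237 92 125; python3 plan.py 421 234 220 0.19
```

```text
t: 24.85
eef_pos: [638.8, 62.4, 146.8]
tcp_rot: [0.009, 1.0, 0.0, 0.001]
force: [-1.7, -0.2, 5.5]
width: 41.6
gripper_force: 77.5
t: 25.85
eef_pos: [637.4, 62.4, 264.4]
tcp_rot: [0.009, 1.0, 0.0, -0.002]
force: [1.4, -0.0, -0.4]
width: 64.3
gripper_force: 0.0
t: 26.1
eef_pos: [640.4, 62.3, 320.6]
tcp_rot: [0.009, 1.0, -0.0, 0.005]
force: [0.4, -0.1, 0.8]
width: 64.2
gripper_force: 0.0
519 ((647.5930786132812, 62.949100494384766), (40.436946868896484, 37.65837860107422), 38.867774963378906) mean [644.4  61.7 194. ] a -1.558
146 ((421.6169738769531, 235.37008666992188), (39.604801177978516, 6.22225284576416), 78.31829833984375) mean [421.7 233.5 107.6] a 0.222
tcp [639.7  62.3 317.6] a 0.018 shift [22.22 16.78  9.65] turn 0.172
```

```bash
python3 -m handwheel '[[-0.5,[4.5,3.4,0],0.1],[-0.5,[9,6.8,0],0.18],[-0.5,[13.5,10.2,0],0.18],[-0.5,[18,13.6,3],0.18],[-0.5,[22,16.8,6],0.18],[-0.5,[22.2,16.9,9.6],0.18],[-0.5,[22.2,16.9,9.6],0.18]]'; python3 w.py tmp >/dev/null; python3 bail.py 421 235 92 125;  python3 plan.py 421 235 66 0.2
```

```text
t: 27.02
eef_pos: [416.1, 234.7, 215.7]
tcp_rot: [0.098, 0.995, -0.002, -0.003]
force: [-0.9, -0.2, -0.0]
width: 64.1
gripper_force: 0.0
288 ((420.67047119140625, 236.37034606933594), (39.29674530029297, 5.864716529846191), 78.92884826660156) mean [420.1 236.3 109.2] a 0.197
tcp [417.9 234.8 217.7] a 0.197 shift [-0.35  0.11 15.17] turn 0.003
```

```bash
python3 -m handwheel '[[-0.5,[-0.2,0.2,4],0],[-0.5,[-0.2,0.2,8],0],[-0.5,[-0.2,0.2,12],0],[-0.5,[-0.2,0.2,14.3],0],[-0.5,[-0.2,0.2,15.2],0],[-0.5,[-0.2,0.2,15.2],0],[-0.5,[-0.2,0.2,15.2],0]]'; python3 plan.py 420.7 236.3 65 0.197
```

```text
t: 27.95
eef_pos: [423.3, 237.1, 68.6]
tcp_rot: [0.099, 0.995, 0.001, 0.001]
force: [0.1, -0.3, 0.3]
width: 63.9
gripper_force: 0.0
tcp [423.3 237.1  68.6] a 0.198 shift [ 0.24 -0.13  0.36] turn -0.001
```

```bash
python3 -m handwheel '[[-0.5,[0.2,0,0.3],0],[0.4,[0.2,0,0.3],0],[0.4,[0.2,0,0.3],0],[0.4,[0.2,0,0.3],0],[0.4,[0.2,0,0.3],0],[0.4,[0.2,0,-3],0],[0.4,[0.2,0,-9],0],[0.4,[0.2,0,-15],0]]' 75; python3 -m handwheel '[[0.4,[0,0,0],-0.1],[0.4,[0,0,0],-0.18],[0.4,[0,0,0],-0.18]]'; python3 plan.py 578 253 161 0.022; python3 w.py tmp >/dev/null; python3 - <<'E'
from wc import *
c,W=wcloud(); q=W.reshape(-1,3); p=np.load("w.npz")["p"]; q=q[(np.hypot(*(q-p)[:,:2].T)<24)]; k=q[:,2]-p[2]
k=k[(k>8)&(k<26)]; print("top",np.median(k))
E
```

```text
t: 28.95
eef_pos: [419.1, 237.0, 218.5]
tcp_rot: [0.099, 0.995, -0.0, -0.001]
force: [0.7, 0.1, -2.7]
width: 41.0
gripper_force: 76.1
t: 29.32
eef_pos: [419.6, 237.2, 217.2]
tcp_rot: [0.009, 1.0, -0.0, -0.0]
force: [-0.0, 0.6, -1.9]
width: 41.3
gripper_force: 76.3
tcp [419.6 237.2 217.2] a 0.019 shift [-15.81   1.87   5.61] turn 0.003
top 16.557161244043755
```

```bash
python3 -m handwheel '[[0.4,[-4,0.5,0],0],[0.4,[-8,1,0],0],[0.4,[-12,1.5,0],0],[0.4,[-15.5,1.9,0],0],[0.4,[-15.8,1.9,2.5],0],[0.4,[-15.8,1.9,5.6],0],[0.4,[-15.8,1.9,5.6],0],[0.4,[-15.8,1.9,5.6],0]]'; python3 w.py tmp >/dev/null;  python3 plan.py 642.5 255 160 0.022; python3 - <<'E'
from wc import *
c,W=wcloud(); q=W.reshape(-1,3); q=q[(q[:,2]>183)&(q[:,2]<203)&(q[:,1]>235)&(q[:,1]<275)&(q[:,0]>622)&(q[:,0]<690)]
for x in range(622,690,6):
    k=q[(q[:,0]>=x)&(q[:,0]<x+6)]; print(x,len(k),k.min(0).round(1) if len(k) else 0,k.max(0).round(1) if len(k) else 0)
E
```

```text
t: 30.38
eef_pos: [578.4, 253.6, 162.1]
tcp_rot: [0.009, 1.0, 0.0, 0.0]
force: [-0.1, -1.1, -1.8]
width: 41.1
gripper_force: 76.4
tcp [578.9 253.7 162.7] a 0.018 shift [-6.36  0.25  0.29] turn 0.004
622 0 0 0
628 0 0 0
634 0 0 0
640 0 0 0
646 0 0 0
652 0 0 0
658 0 0 0
664 0 0 0
670 0 0 0
676 0 0 0
682 0 0 0
688 0 0 0
```

Hook 4 is hidden behind the gripper from here, so I proceed as before and look.

```bash
python3 -m handwheel '[[0.4,[0,0.2,0.25],0],[0.4,[-1.5,0.2,0.25],0],[0.4,[-3,0.2,0.25],0],[0.4,[-4.5,0.2,0.25],0],[0.4,[-5.5,0.2,0.25],0],[0.4,[-6.4,0.2,0.25],0],[0.4,[-6.4,0.2,0.25],0]]'; python3 plan.py 642.5 255 146 0.022; python3 w.py w13
```

```text
t: 31.3
eef_pos: [642.8, 254.3, 158.8]
tcp_rot: [0.009, 1.0, 0.0, 0.0]
force: [0.5, 0.8, -2.2]
width: 41.0
gripper_force: 76.3
tcp [642.8 254.3 158.8] a 0.018 shift [0.03 0.07 1.28] turn 0.004
[[297.3, 0.0, 252.8], [0.0, 297.3, 195.5], [0.0, 0.0, 1.0]] [[-0.0, -0.96, -0.26, 66.31], [1.0, -0.0, -0.0, -0.63], [0.0, -0.26, 0.96, -153.77], [0.0, 0.0, 0.0, 1.0]] [642.8 254.3 158.8]
```

View pics/w13.png

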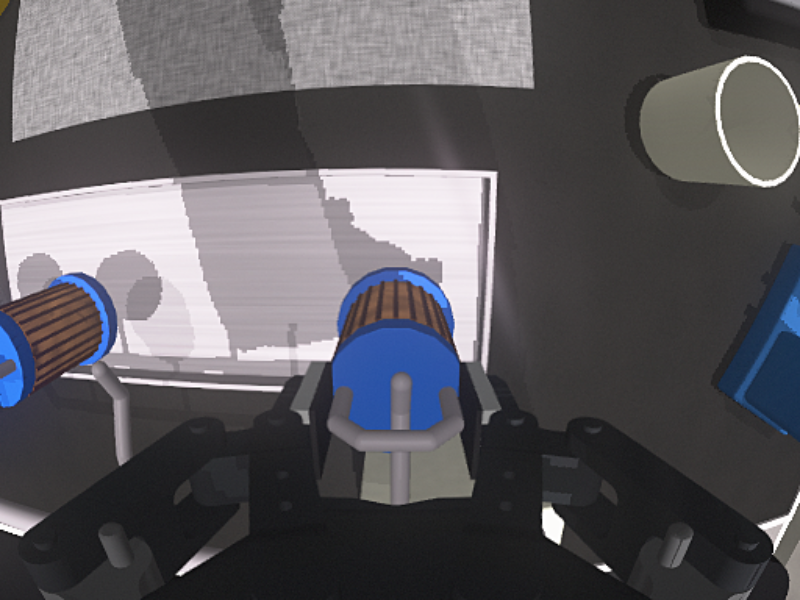

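The hook is through the bail again (tip at (400,380)). I lower it, release, retreat and check with the top view.

```bash
python3 -m handwheel '[[0.4,[0,0,0.6],0],[0.4,[0,0,1.1],0],[0.4,[0,0,1.35],0],[0.4,[0,0,1.35],0],[0.4,[0,0,1.35],0]]'; python3 -m handwheel '[[0.2,[0,0,0],0],[-0.1,[0,0,0],0],[-0.5,[0,0,0],0],[-0.5,[0,0,0],0],[-0.5,[0,0,0],0],[-0.5,[0,0,-2],0],[-0.5,[0,0,-6],0],[-0.5,[0,0,-12],0]]'; python3 -m handwheel '[[-0.5,[5,0,-5],0],[-0.5,[10,0,-5],0],[-0.5,[15,3,-5],0],[-0.5,[20,6,-5],0],[-0.5,[20,10,-5],0],[-0.5,[20,10,-5],0],[-0.5,[20,10,-5],0]]'; python3 - <<'E'
from h import *
b,V=cloud("top"); cv2.imwrite("pics/t3.png",cv2.resize(b[...,::-1],(800,600)))
E
```

```text
t: 31.98
eef_pos: [643.1, 254.5, 147.5]
tcp_rot: [0.009, 1.0, 0.0, 0.002]
force: [-0.4, -0.9, 5.9]
width: 41.2
gripper_force: 77.6
t: 32.98
eef_pos: [641.2, 254.0, 264.2]
tcp_rot: [0.009, 1.0, -0.001, -0.002]
force: [0.9, 0.4, 0.2]
width: 63.9
gripper_force: 0.0
t: 33.85
eef_pos: [444.2, 357.6, 315.2]
tcp_rot: [0.009, 1.0, -0.0, -0.0]
force: [0.4, -0.1, -0.1]
width: 64.1
gripper_force: 0.0
```

View pics/t3.png

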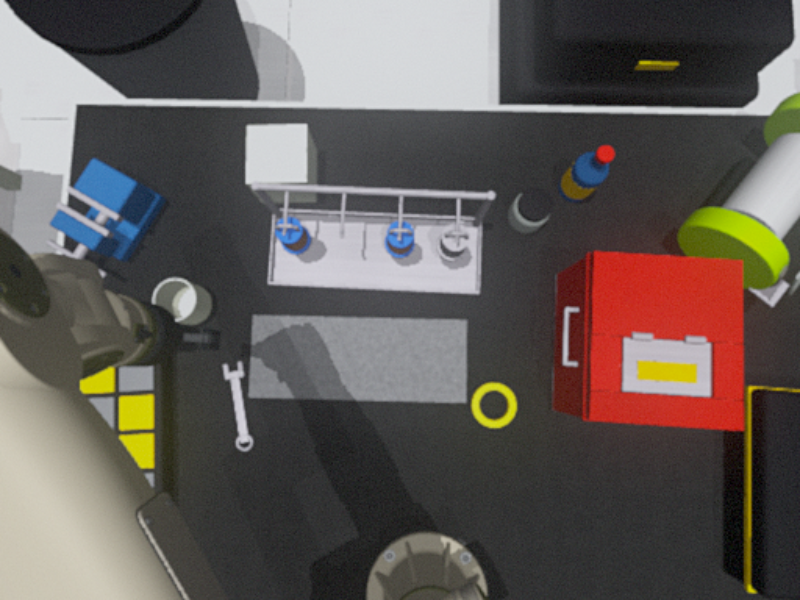

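Both blue elements hang on hooks 4 (290,235) and 2 (400,238), the strainer is in place, the flap is shut and the bystanders have not moved.

```bash
python3 -m handwheel '[[-0.5,[0,0,0],0],[-0.5,[0,0,0],0],[-0.5,[0,0,0],0],[-0.5,[0,0,0],0]]' >/dev/null; python3 -c "from bench import ticket; print(ticket.finish_job())"
```

```text
the job is handed in; nothing more can be done
None
```

The job is handed in (no verdict came back): both red elements are in the bin with the flap shut, the two blue elements hang on hooks 2 and 4, and the strainer and other things are where they were.

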